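Take the test weight off the safety hook and stand it on the bench scale

TASK

Take the brass test weight off the yellow safety hook: move the weight so that its bail itself presses the red sprung keeper back (do not open the keeper with the gripper), then lift it out past the hook's lip without wrenching at the hook. Stand the weight upright on the bench scale, wholly inside the red ring on the pan, set down and not dropped. Leave the other things on the bench where they are.

Things in the scene. Friction and masses are not known exactly. Their poses are not given: they have to be found in the camera images.
- weight: Brass test weight, about 0.65 kg, loose, hanging on the hook at the start with the stand's yaw. Block 40 mm (x) by 44 mm (y) by 60 mm high, dark band near its top, with a rigid upright bail of 8 mm steel bar in the plane x = 0: legs at y = +-18 mm and a level top bar along y. Overall height 189 mm. Origin: centre of the underside; z up.
- weight_grip (a point): A good grip point: on the weight's axis 35 mm above its underside, held across the flat sides y = +-22 mm. The hook hangs over the block, so the tool must come in tilted about 35 to 45 degrees from vertical, from the hook's open (-x) side. Axes as the weight's.
- bail_top (a point): Centre of the bail's top bar (the bar that lies in the hook), on the weight's axis, 185 mm above its underside. Axes as the weight's.
- hook_stand: Fixed stand with a yellow hook 12 mm wide in its x-z plane. Origin: on the bench under the hook's seat; z up; -x, the hook's open side, faces roughly to the robot. Shank at x = 56 to 66 mm, arm above it 360 to 374 mm over the bench, post 20 mm thick at x = 120 mm up to 390 mm high, base plate x = 55 to 205 mm, y = +-60 mm, 12 mm high.
- hook_seat (a point): Where the bail bar's centre lies at the start, in the hook under the lip: 305 mm above the bench, x = y = 0 of the stand; stand's axes. The seat is flat and level (top face 4 mm below this point, underside 10 mm below) from x = -12 to +56 mm; upturned tip at x = -12 to -6 mm.
- lip_end (a point): Rear end of the hook's returned lip, which covers the bar: x = +10 mm of the stand, top face 318 mm above the bench; the lip is 4 mm thick, 5 mm clear of the bar, and starts at x = -12 mm. To come out, the bail's bar must slide 16 to 32 mm in the stand's +x (pressing the keeper back), rise at least 18 mm between lip and keeper, then come out over the lip to -x.
- keeper (a joint): Red sprung flap, 10 x 66 mm, hinged on the shank (x = 46 mm, height 355 mm of the stand), slanting down to end close behind the bail's bar. Angle in rad: 0 shut, grows as its lower end is pressed in the stand's +x, stop at 0.6; about 0.18 as the bar clears the lip, 0.3 with the bar 21 mm back. Takes about 0.6 N at first, 1 N when open; springs shut by itself.
- scale: Fixed grey bench scale, about 215 x 190 mm, with a steel pan 160 x 160 mm; the display is on its -x side. Origin: on the bench under the housing, 5 mm to -x of the pan's centre; z up.
- pan_centre (a point): Centre of the red ring (100 mm across) painted on the pan, on the pan's top face, 52 mm above the bench. The pan does not sink. Any yaw of the weight on it is fine.
- small_weight: Bystander: small brass weight with a knob, 36 mm across, 68 mm high. Origin: centre of the underside.
- screwdriver: Bystander: blue-handled screwdriver 200 mm long, 26 mm thick, lying on the bench. Origin: underside, middle of its length (along x).
- wrench: Bystander: steel wrench 180 mm long, lying on the bench. Origin: underside, middle of its length (along x).
- spray_can: Bystander: spray can, 54 mm across, 170 mm high. Origin: centre of the underside.
- cleaner: Bystander: blue bottle with a yellow cap, 68 mm across, 190 mm high. Origin: centre of the underside.
- parts_tray: Bystander: blue open parts tray, 160 x 110 x 35 mm. Origin: centre of the underside.
- carton: Bystander: cardboard carton, 90 x 60 x 45 mm. Origin: centre of the underside.

How it is judged:
On the way, in this order (a step that is already met when the one before it is completed fails the run):
1. the keeper is pressed open by the weight's bail while the bail is still in the hook (value of joint keeper above 0.13 rad and distance between bail_top and hook_seat below 0.045 m and x of bail_top in the frame of hook_stand above 0.01 m), for 0.05 s.
2. the weight is off the hook, its bail more than 60 mm from the seat (distance between bail_top and hook_seat above 0.06 m), for 0.1 s.
At the end, for the whole second after the job is handed in: The weight stands upright (within 0.08 rad) and still on the scale's pan, its centre within 22 mm of the ring's centre and its underside within 6 mm of the pan's face, let go; the keeper has sprung shut (below 0.08 rad) (horizontal distance between weight and pan_centre below 0.022 m and z of weight in the frame of pan_centre between -0.006 and 0.006 m and angle between weight's own z axis and vertical below 0.08 rad and linear speed of weight below 0.02 m/s and value of joint keeper below 0.08 rad); the robot touches nothing.
It fails at once if the robot touches the hook or keeper (over 1 N) while the keeper is open: it must be opened with the weight (value of joint keeper above 0.08 rad and contact force between any of the fingers, the arm and hook_stand above 1 N).
It fails at once if the hook is wrenched: over 35 N between weight and hook (contact force between weight and hook_stand above 35 N).
It fails at once if the weight is dropped (moves faster than 0.8 m/s with no finger on it) (linear speed of weight above 0.8 m/s and contact force between the fingers and weight below 0.5 N).
It fails at once if another thing on the bench is shifted by more than 25 mm (distance of any of small_weight, screwdriver, wrench, spray_can, cleaner, parts_tray, carton from where it was at the start of the episode above 0.025 m).
It also fails if it takes over 45 s, if anything falls off the work surface, if the arm or the gripper's body presses on something with over 40 N, if the wrist force passes 120 N, or if a joint passes its speed limit or range.

ROBOT

A 7-joint arm with a two-finger parallel gripper is mounted at the origin on the work surface. World frame = base frame: x ahead of the robot, y to its left, z up, the work surface at z = 0. Lengths are in m, angles in rad, forces in N, time in s.
With the tool pointing down it reaches from about 0.35 to 0.9 m from the base axis. Payload 8.1 kg.
Tool frame: the origin (TCP) lies on the centre line of the jaws, within the pads' length; the fingertips stand 19 mm ahead of it and the grasp point (between the pads) is the TCP (arm.tip_reach is the distance from the TCP to the fingertips, in m); z points along the fingers, y is the line along which they close (so a half turn about z gives the same grasp; the last joint's range is limited). The gripper opens to 92 mm and grips with 3 to 60 N. Pads are 19 mm wide; open, the fingers measure 130 mm over their backs; the gripper's body (75 mm by 190 mm) begins 47 mm behind the grasp point.
Start: joints at [-1.21, 0.434, 0.025, 1.573, -0.012, 1.134, -0.075], TCP at [0.28, 0.559, 0.246] pointing down, gripper open.
Joint ranges: [-2.62, 2.62], [-0.44, 2.09], [-1.27, 1.32], [0.08, 2.57], [-1.32, 4.46], [0.12, 2], [-2.74, 2.74]. Speed limits (rad/s): [2.22, 2.22, 3.01, 3.01, 3.14, 3.14, 3.14].

INTERFACE

Orientations are given as a rotation vector (axis times angle).
In Python, from cell import arm gives the robot as it stands.
- The arm moves only by the tool arm_command, never from a script. Its argument "targets" is a list that holds one entry, the list of rows, each a list of 6 numbers: the shift along the tool's x, y, z in m, then the turn, a rotation vector about the tool's x, y, z in rad. A call has 1 to 10 rows; each row shifts and turns the commanded pose from where the row before left it, along the tool's axes as they then stand; what a row does not reach is not made up. A row lasts 1/8 s, in which the tool goes at most 62.5 mm and 10.7 degrees, less where a joint would pass 70% of its speed; a pose out of reach is approached as far as the arm can. A call with a gripper value outside its range is refused whole. "jaw" is the finger opening in m, from 0 to 0.0918, set as the call begins (left out, the last holds). The fingers move at their own pace and stop on an object; "newtons" is the grip in N (left out, the last holds). Time passes only in rows, so rows that do not move let the fingers close. It gives the time, the measured TCP pose, the force, the opening and the grip force at its end, in the units of the state.
- arm.observe(): the state, without advancing time (a new reading comes with each control period).
- arm.get_image(name): name is "side" or "top"; returns a dict with "pixels" (420x560x3 uint8, red, green, blue), "z_map" (420x560 float32, m along the optical axis (not along the pixel's ray), 0 where there is no reading), "fx", "fy", "cx", "cy" (pixels), "xyz" and "rotation" of the camera in the world. Camera axes: x right, y down, z forward; pixel columns grow to the right and rows downward; lengths in m; the calibration is good to about 2 mm. A picture is of the moment at which its call begins.
- arm.sign_off(): hands the job in; it is judged then, once.
The state is a dict: "clock": time; "joints": joint angles; "dq": joint speeds; "joint_efforts": joint torques, N m; "position": TCP position; "ee_rot": TCP orientation; "force": force on the tool from outside, world axes, zero at the start; "ft_torque": the same for the moment, N m; "width": opening from 0.0 (shut) to 1.0 (fully open); "gripper_force": force on a finger pad.
Only numpy, scipy, OpenCV 4.12 (cv2) and the standard library are available. Lean on these libraries where they do the work, as an engineer would, in place of code of your own. Each camera call takes 0.05 s, during which the arm holds its last target. There are 200 camera calls.

## Working session

There is one attempt and no reset: what is moved stays moved. The work goes in short steps, Python scripts to look and compute and a tool call to move; the robot and the scene stay as the last step left them, time stands still between calls to the robot, and variables do not carry over. Pictures are saved under pics/ and viewed, at most 10 in all, crops included, and the job is handed in when it is done.

Besides the shell and the picture viewer there is one more tool, called by a JSON object that holds its "op" and its "data", one argument or row to a line. arm_command: Moves the arm, as the interface text tells. Its arguments: {"type":"object","properties":{"targets":{"type":"array","items":{"type":"array","items":{"type":"array","items":{"type":"number"}}}},"jaw":{"type":"number"},"newtons":{"type":"number"}},"required":["targets"]}

```bash
ls; mkdir -p pics
python3 - <<'E'
from cell import arm
import cv2,numpy as np
s=arm.observe()
print({k:np.round(v,3).tolist() for k,v in s.items()})
for n in("side","top"):
    d=arm.get_image(n)
    cv2.imwrite(f"pics/{n}0.png",d["pixels"][:,:,::-1])
    np.savez(f"{n}0.npz",**d)
    print(n,d["fx"],d["cx"],d["cy"],np.round(d["xyz"],3),np.round(d["rotation"],3).tolist())
E
```

```text
pics
{'clock': 0.0, 'joints': [-1.21, 0.435, 0.025, 1.574, -0.012, 1.134, -0.075], 'dq': [0.002, -0.001, 0.001, 0.002, -0.0, 0.001, 0.001], 'joint_efforts': [0.001, -66.784, 0.985, -31.447, -0.061, 0.043, 0.0], 'position': [0.279, 0.559, 0.245], 'ee_rot': [-0.722, -3.057, 0.002], 'force': [-0.791, 0.126, 0.385], 'ft_torque': [0.029, 0.031, 0.036], 'gripper_force': 0.0, 'width': 1.0}
side 508.12936494384144 287.2711942249334 212.24043057198193 [ 0.534 -1.144  0.976] [-2.167, 0.039, -0.035]
top 478.15766311907964 269.5625818506266 207.48639966910048 [0.428 0.029 1.708] [-2.137, 2.191, -0.142]
```

View pics/side0.png

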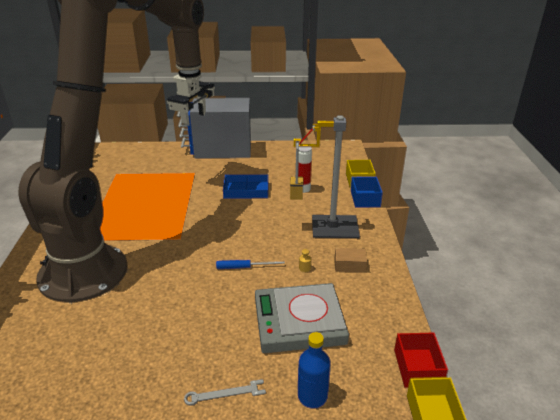

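View pics/top0.png

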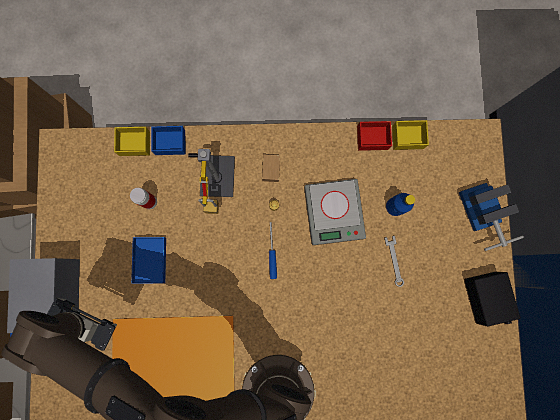

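The side view shows the hook at about (318,130), the weight at (297,188), the post at (338,170) and the spray can just behind the weight at (304,168). The scale's ring is at (309,307). In the top view the hook is at (208,180), the weight at (211,209), the ring at (335,205) and the spray can at (143,197).

```bash
cat > h.py <<'E'
import numpy as np,cv2
from scipy.spatial.transform import Rotation as R
def load(n): return dict(np.load(n+".npz"))
def rot(d):
    r=np.asarray(d["rotation"]); return R.from_rotvec(r).as_matrix() if r.shape==(3,) else r
def cloud(d):
    v,u=np.mgrid[:420,:560]; z=d["z_map"]
    c=np.stack([(u-d["cx"])/d["fx"]*z,(v-d["cy"])/d["fy"]*z,z],-1)
    return c@rot(d).T+d["xyz"]
def ray(d,u,v,h):
    r=rot(d)@np.array([(u-d["cx"])/d["fx"],(v-d["cy"])/d["fy"],1]); o=np.asarray(d["xyz"])
    return o+r*(h-o[2])/r[2]
def hsv(d): return cv2.cvtColor(d["pixels"],cv2.COLOR_RGB2HSV)
E
python3 - <<'E'
from h import *
np.set_printoptions(precision=4,suppress=True)
for n,box in(("top0",(190,140,250,220)),("side0",(270,100,370,250))):
    d=load(n);P=cloud(d);H=hsv(d)
    x0,y0,x1,y1=box; m=np.zeros((420,560),bool); m[y0:y1,x0:x1]=1
    yel=m&(H[...,1]>170)&(abs(H[...,0].astype(int)-24)<6)&(H[...,2]>110)&(P[...,2]>.26)
    q=P[yel]; print(n,"hook",len(q),q.min(0),q.max(0))
    c=q[:,:2].mean(0); w,V=np.linalg.eigh(np.cov(q[:,:2].T)); print(c,"dir",V[:,1],np.degrees(np.arctan2(V[1,1],V[0,1])))
    post=m&(H[...,1]<60)&(P[...,2]>.38)&(P[...,2]<.41); q=P[post]; print("posttop",len(q),np.median(q,0),q.min(0),q.max(0))
    base=m&(P[...,2]>.006)&(P[...,2]<.02)&(H[...,2]<90)&(H[...,1]<90); q=P[base]; print("base",len(q),cv2.minAreaRect((q[:,:2]*1000).astype(np.float32)) if len(q)>5 else 0)
    br=m&(H[...,1]>100)&(abs(H[...,0].astype(int)-22)<8)&(P[...,2]>.1)&(P[...,2]<.2); q=P[br]; print("weight",len(q),q.min(0),q.max(0),np.median(q,0))
    red=(H[...,1]>110)&((H[...,0]<8)|(H[...,0]>172))&(P[...,2]>.045)&(P[...,2]<.06)&(abs(P[...,1]+.2)<.15)
    vu=np.argwhere(red)[:,::-1].astype(np.float32); hull=cv2.convexHull(vu); e=cv2.fitEllipse(hull); print("ring",len(vu),e,ray(d,*e[0],.052), np.median(P[red],0))
    im=d["pixels"][y0:y1,x0:x1,::-1]; k=4 if n=="side0" else 6
    cv2.imwrite(f"pics/{n}c.png",cv2.resize(im,None,fx=k,fy=k,interpolation=cv2.INTER_CUBIC))
E
```

```text
top0 hook 128 [0.6131 0.1896 0.2939] [0.7284 0.2095 0.3817]
[0.6775 0.1997] dir [-0.9992  0.0396] 177.73029518515324
posttop 100 [0.7447 0.1946 0.384 ] [0.7274 0.1802 0.3801] [0.7603 0.2117 0.3969]
base 810 ((754.1044921875, 194.64541625976562), (118.73004150390625, 148.7525177001953), 85.47795104980469)
weight 159 [0.6047 0.1803 0.1204] [0.6429 0.2261 0.1886] [0.6167 0.1988 0.1778]
ring 148 ((329.39691162109375, 251.72647094726562), (44.859432220458984, 269.0928039550781), 14.376821517944336) [ 0.4698 -0.1934  0.052 ] [ 0.6665 -0.2571  0.0527]
side0 hook 241 [ 0.5336 -1.1436  0.2968] [0.727  0.2178 0.9759]
[0.6802 0.183 ] dir [0.1114 0.9938] 83.60293552663065
posttop 64 [0.7453 0.1934 0.3832] [0.7288 0.1752 0.3802] [0.7621 0.2116 0.3924]
base 902 ((776.6151123046875, 639.9515380859375), (1014.5003662109375, 148.115966796875), 87.1795654296875)
weight 599 [0.6049 0.1757 0.1001] [0.9976 1.0373 0.1993] [0.7758 0.9754 0.1252]
ring 352 ((347.8565673828125, 324.0811767578125), (56.400848388671875, 182.99993896484375), 95.90117645263672) [ 0.7275 -0.2748  0.052 ] [ 0.8502 -0.3165  0.0527]
```

View pics/side0c.png

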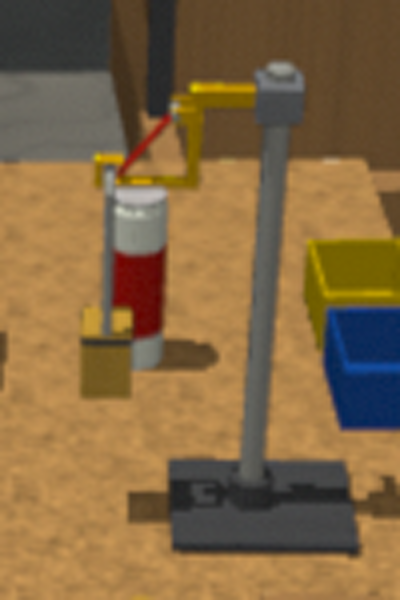

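View pics/top0c.png

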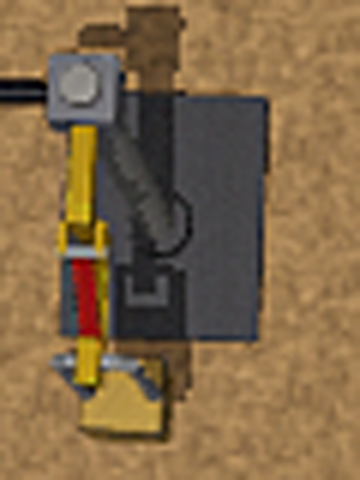

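The close-ups show the weight hanging straight below the lip, with the keeper red from the shank to behind the bar. The spray can stands behind, clear to +y. Next I refine the yaw and the ring.

Run:
```python
from h import *
np.set_printoptions(precision=4,suppress=True)
for n,b,rb in(("top0",(190,140,250,220),(310,180,360,230)),("side0",(310,210,362,240),(285,290,332,326))):
    d=load(n);P=cloud(d);H=hsv(d)
    def box(b):
        m=np.zeros((420,560),bool); m[b[1]:b[3],b[0]:b[2]]=1; return m
    base=box(b)&(P[...,2]>.007)&(P[...,2]<.018); q=P[base]; print(n,"base",len(q),cv2.minAreaRect((q[:,:2]*1000).astype(np.float32)))
    red=box(rb)&(H[...,1]>60)&((H[...,0]<10)|(H[...,0]>170))
    vu=np.argwhere(red)[:,::-1].astype(np.float32)
    w=np.array([ray(d,u,v,.052) for u,v in cv2.convexHull(vu)[:,0]])[:,:2]
    print("ring",len(vu),cv2.minEnclosingCircle((w*1000).astype(np.float32)),cv2.fitEllipse((w*1000).astype(np.float32)),np.median(P[red][:,2]))
    if n=="side0": box2=box((275,100,365,160))
    else: box2=box((195,140,225,220))
    yel=box2&(H[...,1]>150)&(abs(H[...,0].astype(int)-24)<7)&(P[...,2]>.28)&(P[...,2]<.39)&(abs(P[...,1]-.2)<.05);q=P[yel]
    f=cv2.fitLine((q[:,:2]).astype(np.float32),cv2.DIST_HUBER,0,.01,.01).ravel(); print("hook line",f,np.degrees(np.arctan(f[1]/f[0])),"y at x=.624",f[3]+(.624-f[2])*f[1]/f[0])
    # weight body
    wt=box((275,170,310,205) if n=="side0" else (195,195,225,220))&(H[...,1]>90)&(P[...,2]>.11)&(P[...,2]<.195)&(abs(P[...,1]-.2)<.04)&(abs(P[...,0]-.62)<.04);q=P[wt]
    top=q[q[:,2]>.173]; print("weight",len(q),q.min(0),q.max(0),"top",cv2.minAreaRect((top[:,:2]*1000).astype(np.float32)),np.median(top[:,2]))
# nearby obstacles
d=load("top0");P=cloud(d);m=(P[...,2]>.03)&(P[...,0]>.35)&(P[...,0]<.95)&(P[...,1]>-.35)&(P[...,1]<.5)
k,l,s,c=cv2.connectedComponentsWithStats(m.astype(np.uint8))
for i in range(1,k):
    if s[i,4]>60: q=P[l==i]; print(s[i],q.min(0),q.max(0))
```

```text
top0 base 856 ((742.56640625, 186.30661010742188), (212.39089965820312, 288.8813781738281), 89.79371643066406)
ring 124 ((634.0530395507812, -218.11968994140625), 50.80345916748047) ((634.0372924804688, -218.26577758789062), (100.02301788330078, 100.88304138183594), 9.043511390686035) 0.05207546570508248
hook line [ 0.9995 -0.0301  0.6919  0.1988] -1.7260066 y at x=.624 0.20087075
weight 160 [0.6047 0.1803 0.1204] [0.6429 0.2261 0.1886] top ((624.4412841796875, 203.7706298828125), (42.15162658691406, 36.527652740478516), 89.08854675292969) 0.1794353845734713
side0 base 889 ((755.2839965820312, 197.93243408203125), (127.01786041259766, 150.01077270507812), 88.1422119140625)
ring 197 ((633.90087890625, -213.08030700683594), 51.23386001586914) ((633.8811645507812, -213.12306213378906), (101.4677963256836, 101.92306518554688), 29.14256477355957) 0.05211801644773262
hook line [ 0.9984 -0.0557  0.6817  0.1996] -3.1914535 y at x=.624 0.20280187
weight 270 [0.6049 0.1757 0.1195] [0.6445 0.2273 0.1839] top ((624.53515625, 201.77845764160156), (52.73826599121094, 37.489986419677734), 87.38738250732422) 0.17931481598677734
[358 121  12  28 122] [ 0.4281 -0.3498  0.0302] [0.9271 0.0288 1.7077]
[129 126  20  28 180] [0.4281 0.0288 0.0302] [0.9281 0.4998 1.7077]
[151 126  33  28 345] [0.4281 0.0288 0.0303] [0.9302 0.4238 1.7077]
[188 148  34  66 818] [0.4281 0.0288 0.03  ] [0.7614 0.2421 1.7077]
[262 154  18  28 435] [ 0.4281 -0.0293  0.0317] [0.8232 0.0332 1.7077]
[ 305  178   61   67 3287] [ 0.4281 -0.3231  0.0312] [0.7252 0.0288 1.7077]
[130 188  26  21 375] [0.4281 0.0288 0.0309] [0.6907 0.4637 1.7077]
[269 200  10  10  83] [ 0.4281 -0.0211  0.03  ] [0.6565 0.0288 1.7077]
```

```bash
cat >> h.py <<'E'
O=np.array([.6245,.2025,0]); YAW=np.radians(-2.6); PAN=np.array([.634,-.2155,.052])
Rs=R.from_euler('z',YAW)
def stand(p): return O+Rs.apply(p)          # stand frame -> world
def tilt(deg,yaw=YAW):                       # tool z tilted from vertical toward +x, tool y = +y
    a=np.radians(deg);s,c=np.sin(a),np.cos(a)
    return R.from_euler('z',yaw)*R.from_matrix(np.array([[-c,0,s],[0,1,0],[-s,0,-c]]))
def plan(pt,Rt,n):
    from cell import arm
    s=arm.observe(); R0=R.from_rotvec(s["ee_rot"]); p=np.asarray(s["position"])
    w=(R0.inv()*Rt).as_rotvec()/n
    M=sum(R.from_rotvec(w*k).as_matrix() for k in range(n))
    t=np.linalg.solve(M,R0.inv().apply(np.asarray(pt)-p))
    print("rows",n,np.round(t,4).tolist(),np.round(w,4).tolist(),"deg/row",np.degrees(np.linalg.norm(w)).round(1))
    print("at",np.round(p,4),"to",np.round(pt,4),"f",np.round(s["force"],1),"clock",s["clock"],"w",s["width"],s["gripper_force"])
E
python3 - <<'E'
from h import *
Rt=tilt(42); g=stand([-.006,0,.152]); print(g)
plan(g-Rt.apply([0,0,.16]),Rt,10)
E
```

```text
[0.61850618 0.20277218 0.152     ]
rows 10 [-0.0321, -0.0275, 0.0075] [-0.0155, -0.0722, -0.0399] deg/row 4.8
at [0.2795 0.5586 0.245 ] to [0.5116 0.2076 0.2709] f [-0.2  0.1 -0.1] clock 0.1 w 0.999944309977256 0.0
```

{"op": "arm_command", "data": {
  "targets": [
    [[-0.032,-0.0275,0.0075,-0.0155,-0.072,-0.04],[-0.032,-0.0275,0.0075,-0.0155,-0.072,-0.04],[-0.032,-0.0275,0.0075,-0.0155,-0.072,-0.04],[-0.032,-0.0275,0.0075,-0.0155,-0.072,-0.04],[-0.032,-0.0275,0.0075,-0.0155,-0.072,-0.04],[-0.032,-0.0275,0.0075,-0.0155,-0.072,-0.04],[-0.032,-0.0275,0.0075,-0.0155,-0.072,-0.04],[-0.032,-0.0275,0.0075,-0.0155,-0.072,-0.04],[-0.032,-0.0275,0.0075,-0.0155,-0.072,-0.04],[-0.032,-0.0275,0.0075,-0.0155,-0.072,-0.04]]
  ],
  "jaw": 0.0918,
  "newtons": 25
}}

```text
clock: 1.35
position: [0.511, 0.207, 0.2703]
ee_rot: [0.052, 2.408, -0.019]
force: [1.1, -0.2, 0.2]
width: 0.999
gripper_force: 0.0
```

Run:
```python
from h import *
Rt=tilt(42); g=stand([-.006,0,.152])
plan(g-Rt.apply([0,0,.10]),Rt,4)
```

```text
rows 4 [-0.0002, 0.0001, 0.015] [0.0006, -0.0, 0.0004] deg/row 0.0
at [0.511  0.207  0.2703] to [0.5517 0.2058 0.2263] f [ 1.1 -0.2  0.2] clock 1.35 w 0.9994846166578868 0.0
```

{"op": "arm_command", "data": {
  "targets": [
    [[0,0,0.02,0,0,0],[0,0,0.02,0,0,0],[0,0,0.02,0,0,0],[0,0,0.02,0,0,0],[0,0,0.02,0,0,0],[0,0,0,0,0,0]]
  ]
}}

```text
clock: 2.1
position: [0.5774, 0.2046, 0.1946]
ee_rot: [0.054, 2.411, -0.021]
force: [-0.5, 0.3, -0.9]
width: 1.001
gripper_force: 0.0
```

Run:
```python
from h import *
from cell import arm
Rt=tilt(42); g=stand([-.006,0,.152])
plan(g,Rt,4)
a=arm.get_image("side")["pixels"][100:250,230:330,::-1]; b=arm.get_image("top")["pixels"][130:230,165:255,::-1]
A=cv2.resize(a,(400,600),interpolation=3);B=cv2.resize(b,(400,444),interpolation=3);B=cv2.copyMakeBorder(B,0,156,0,0,0)
cv2.imwrite("pics/pre.png",np.hstack([A,B]))
```

```text
rows 4 [-0.0005, 0.0, 0.0148] [-0.0, -0.0007, 0.0002] deg/row 0.0
at [0.5774 0.2046 0.1946] to [0.6185 0.2028 0.152 ] f [-0.5  0.3 -0.9] clock 2.1 w 1.00077105489824 0.0
```

View pics/pre.png

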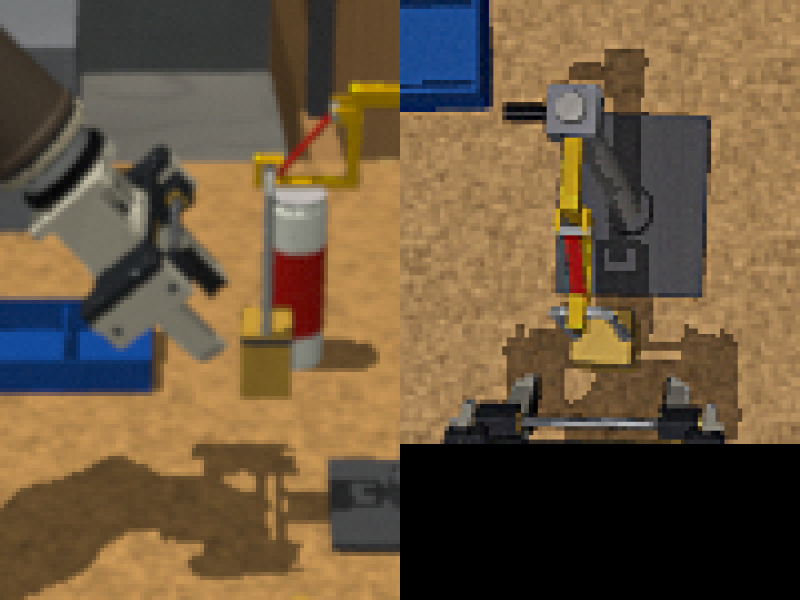

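The gripper is centred on the block: the fingers are at columns 535 and 665 in the top crop and the block at about 602. The pads point at the block from the -x side, with the bail clear.

{"op": "arm_command", "data": {
  "targets": [
    [[-0.0005,0,0.015,0,0,0],[-0.0005,0,0.015,0,0,0],[-0.0005,0,0.015,0,0,0],[-0.0005,0,0.014,0,0,0],[0,0,0,0,0,0]]
  ]
}}

```text
clock: 2.82
position: [0.6183, 0.2035, 0.1534]
ee_rot: [0.054, 2.41, -0.018]
force: [-0.4, 0.3, -0.1]
width: 0.999
gripper_force: 0.0
```

{"op": "arm_command", "data": {
  "targets": [
    [[0,0,0,0,0,0],[0,0,0,0,0,0],[0,0,0,0,0,0],[0,0,0,0,0,0],[0,0,0,0,0,0],[0,0,0,0,0,0],[0,0,0,0,0,0],[0,0,0,0,0,0]]
  ],
  "jaw": 0.02,
  "newtons": 30
}}

```text
clock: 3.82
position: [0.6183, 0.2035, 0.1532]
ee_rot: [0.054, 2.41, -0.018]
force: [-0.6, -0.7, 0.3]
width: 0.476
gripper_force: 29.8
```

Run:
```python
from h import *
from cell import arm
Rt=tilt(42); g=stand([-.006,0,.152])
plan(g,Rt,4)
a=arm.get_image("side")["pixels"][100:220,250:350,::-1]
cv2.imwrite("pics/grip.png",cv2.resize(a,(500,600),interpolation=3))
```

```text
rows 4 [0.0002, -0.0002, 0.0003] [0.0005, -0.0004, -0.0001] deg/row 0.0
at [0.6183 0.2035 0.1532] to [0.6185 0.2028 0.152 ] f [-0.6 -0.7  0.3] clock 3.825 w 0.47554734733300924 29.837427735328674
```

View pics/grip.png

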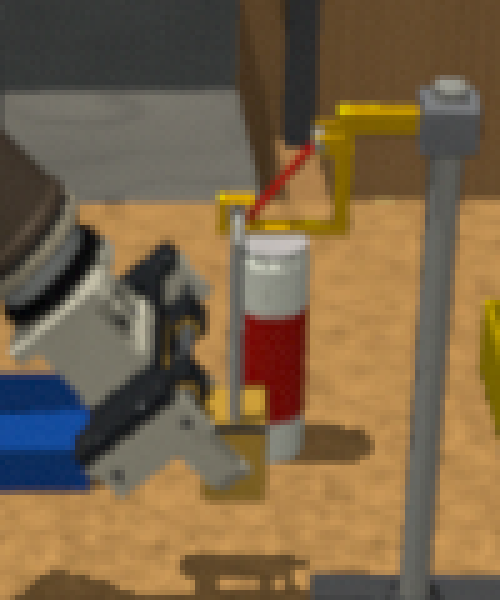

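The gripper holds the block (opening 43.7 mm) with the bail upright and the keeper shut at (280,180). I'll lift about 2.5 mm to take the load.

{"op": "arm_command", "data": {
  "targets": [
    [[0,0,0,0,0,0],[0,0,0,0,0,0],[-0.0005,0,-0.0006,0,0,0],[-0.0005,0,-0.0006,0,0,0],[-0.0006,0,-0.0006,0,0,0],[0,0,0,0,0,0]]
  ],
  "newtons": 45
}}

```text
clock: 4.62
position: [0.6179, 0.2036, 0.1552]
ee_rot: [0.054, 2.411, -0.019]
force: [-0.1, -0.2, -7.6]
width: 0.48
gripper_force: 44.8
```

{"op": "arm_command", "data": {
  "targets": [
    [[-0.0018,0,0.0016,0,0,0],[-0.0018,0,0.0016,0,0,0],[-0.0018,0,0.0016,0,0,0],[-0.0018,0,0.0016,0,0,0],[-0.0018,0,0.0016,0,0,0],[-0.0018,0,0.0016,0,0,0],[-0.0018,0,0.0016,0,0,0],[-0.0018,0,0.0016,0,0,0],[-0.0018,0,0.0016,0,0,0],[0,0,0,0,0,0]]
  ]
}}

```text
clock: 5.88
position: [0.6401, 0.2025, 0.1557]
ee_rot: [0.054, 2.409, -0.018]
force: [-1.1, 1.0, -7.0]
width: 0.478
gripper_force: 44.8
```

Run:
```python
from h import *
from cell import arm
s=arm.observe(); print(Rs.inv().apply(np.array(s["position"])-O).round(4),s["force"])
a=arm.get_image("side")["pixels"][100:220,250:350,::-1]
cv2.imwrite("pics/slide.png",cv2.resize(a,(500,600),interpolation=3))
```

```text
[0.0156 0.0008 0.1557] [-1.10820012  0.95914409 -7.03511127]
```

View pics/slide.png

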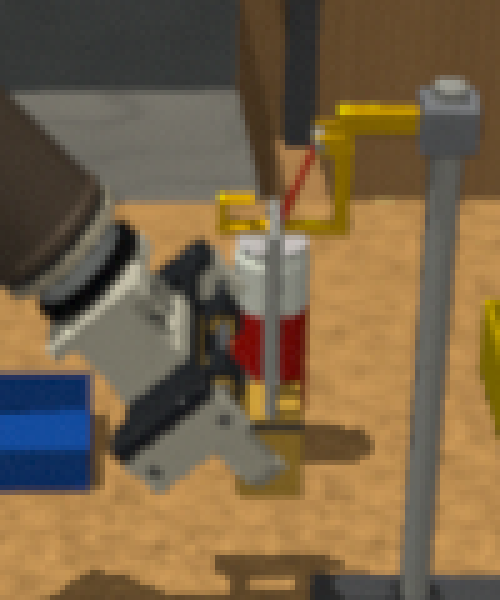

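The bail has gone back about 22 mm. Its left edge (267) is clear of the lip's end (253), and it has pushed the keeper open. Now I raise it between the two.

{"op": "arm_command", "data": {
  "targets": [
    [[-0.0018,0,-0.002,0,0,0],[-0.0018,0,-0.002,0,0,0],[-0.0018,0,-0.002,0,0,0],[-0.0018,0,-0.002,0,0,0],[-0.0018,0,-0.002,0,0,0],[-0.0018,0,-0.002,0,0,0],[-0.0018,0,-0.002,0,0,0],[-0.0018,0,-0.002,0,0,0],[-0.0005,0,-0.0006,0,0,0],[0,0,0,0,0,0]]
  ]
}}

```text
clock: 7.18
position: [0.64, 0.2026, 0.1781]
ee_rot: [0.054, 2.409, -0.018]
force: [-0.8, -0.0, -6.5]
width: 0.478
gripper_force: 44.8
```

Run:
```python
from h import *
from cell import arm
s=arm.observe(); print(Rs.inv().apply(np.array(s["position"])-O).round(4),s["force"])
a=arm.get_image("side")["pixels"][100:220,250:350,::-1]
cv2.imwrite("pics/rise.png",cv2.resize(a,(500,600),interpolation=3))
```

```text
[0.0155 0.0008 0.1781] [-0.7627296  -0.04565449 -6.52885504]
```

View pics/rise.png

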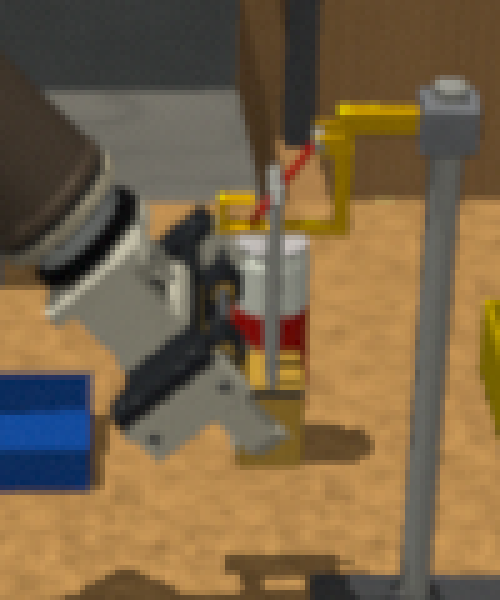

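The bar (275,170) is now above the lip top (195), and the keeper is falling shut behind it. I'll take it out to -x.

{"op": "arm_command", "data": {
  "targets": [
    [[0.0033,0,-0.003,0,0,0],[0.0033,0,-0.003,0,0,0],[0.0033,0,-0.003,0,0,0],[0.0033,0,-0.003,0,0,0],[0.0033,0,-0.003,0,0,0],[0.0033,0,-0.003,0,0,0],[0.0033,0,-0.003,0,0,0],[0.0033,0,-0.003,0,0,0],[0.0033,0,-0.003,0,0,0],[0.0033,0,-0.003,0,0,0]]
  ]
}}

```text
clock: 8.48
position: [0.5951, 0.2046, 0.1783]
ee_rot: [0.054, 2.41, -0.018]
force: [-0.4, 0.4, -8.5]
width: 0.475
gripper_force: 44.8
```

{"op": "arm_command", "data": {
  "targets": [
    [[0.006,0,-0.0054,0,0,0],[0.009,0,-0.008,0,0,0],[0.009,0,-0.008,0,0,0],[0.009,0,-0.008,0,0,0],[0.009,0,-0.008,0,0,0],[0.009,0,-0.008,0,0,0],[0.006,0,-0.0054,0,0,0],[0,0,0,0,0,0]]
  ]
}}

```text
clock: 9.48
position: [0.5185, 0.2082, 0.178]
ee_rot: [0.053, 2.41, -0.018]
force: [0.5, -0.4, -7.1]
width: 0.48
gripper_force: 44.8
```

Run:
```python
from h import *
Rt=tilt(42,0.)
# weight held: TCP is 6 mm to -x of its axis, ~33 mm above underside
plan(PAN+[-.006,0,.033+.065],Rt,14)
```

```text
rows 14 [-0.005, -0.0301, 0.0072] [-0.002, -0.0001, -0.0024] deg/row 0.2
at [0.5185 0.2082 0.178 ] to [ 0.628  -0.2155  0.15  ] f [ 0.5 -0.4 -7.1] clock 9.475 w 0.47992612437737026 44.809945821762085
```

{"op": "arm_command", "data": {
  "targets": [
    [[-0.003,-0.015,0.004,-0.002,0,-0.0024],[-0.005,-0.03,0.007,-0.002,0,-0.0024],[-0.005,-0.03,0.007,-0.002,0,-0.0024],[-0.005,-0.03,0.007,-0.002,0,-0.0024],[-0.005,-0.03,0.007,-0.002,0,-0.0024],[-0.005,-0.03,0.007,-0.002,0,-0.0024],[-0.005,-0.03,0.007,-0.002,0,-0.0024],[-0.005,-0.03,0.007,-0.002,0,-0.0024],[-0.005,-0.03,0.007,-0.002,0,-0.0024],[-0.005,-0.03,0.007,-0.002,0,-0.0024]]
  ]
}}

```text
clock: 10.72
position: [0.5913, -0.0811, 0.1595]
ee_rot: [0.016, 2.411, -0.006]
force: [0.3, 0.1, -6.2]
width: 0.479
gripper_force: 44.8
```

{"op": "arm_command", "data": {
  "targets": [
    [[-0.005,-0.03,0.007,-0.002,0,-0.0024],[-0.005,-0.03,0.007,-0.002,0,-0.0024],[-0.005,-0.03,0.007,-0.002,0,-0.0024],[-0.005,-0.03,0.007,-0.002,0,-0.0024],[-0.003,-0.015,0.004,0,0,0],[0,0,0,0,0,0]]
  ]
}}

```text
clock: 11.48
position: [0.6281, -0.218, 0.1505]
ee_rot: [0.006, 2.411, -0.003]
force: [-0.2, 0.3, -7.2]
width: 0.476
gripper_force: 44.8
```

Run:
```python
from h import *
from cell import arm
plan(PAN+[-.006,0,.033+.03],tilt(42,0.),5)
d=arm.get_image("side"); np.savez("side1.npz",**d)
cv2.imwrite("pics/overpan.png",cv2.resize(d["pixels"][190:350,240:400,::-1],(600,600),interpolation=3))
P=cloud(d);H=hsv(d)
m=(H[...,1]>90)&(abs(H[...,0].astype(int)-22)<9)&(P[...,2]>.06)&(P[...,2]<.2)&(abs(P[...,1]+.2155)<.06)&(abs(P[...,0]-.634)<.06)
q=P[m];print(len(q),q.min(0),q.max(0),np.median(q,0))
st=(H[...,1]<60)&(P[...,2]>.19)&(P[...,2]<.32)&(abs(P[...,1]+.2155)<.04)&(abs(P[...,0]-.634)<.03);q=P[st]
f=np.polyfit(q[:,2],q[:,0],1); print("bail x-slope",len(q),f,q[:,0].mean(), q[:,2].min(),q[:,2].max())
```

```text
rows 5 [0.0048, 0.0005, 0.0053] [-0.0007, -0.0005, -0.0007] deg/row 0.1
at [ 0.6281 -0.218   0.1505] to [ 0.628  -0.2155  0.115 ] f [-0.2  0.3 -7.2] clock 11.475 w 0.47644378009380833 44.81001555919647
291 [ 0.59703859 -0.2545452   0.1185707 ] [ 0.65596769 -0.17483723  0.1972795 ] [ 0.6432149  -0.23709446  0.17188707]
bail x-slope 239 [0.16011157 0.58838514] 0.6280481448954346 0.19043407453104744 0.3091410553507462
```

View pics/overpan.png

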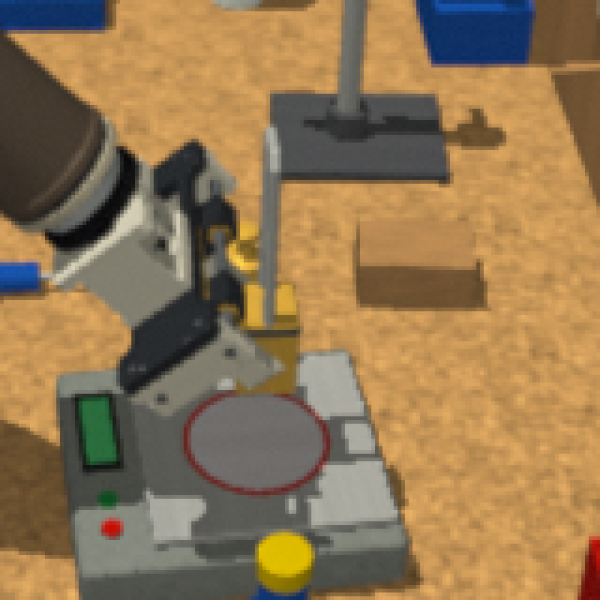

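The weight hangs upright over the pan, a little behind the ring's centre only by perspective, and the TCP puts its axis at x ≈ 0.634. I lower it now.

{"op": "arm_command", "data": {
  "targets": [
    [[0.0045,0.0003,0.005,0,0,0],[0.0045,0.0003,0.005,0,0,0],[0.0045,0.0003,0.005,0,0,0],[0.0045,0.0003,0.005,0,0,0],[0.0045,0.0003,0.005,0,0,0],[0.0045,0.0003,0.005,0,0,0],[0.0045,0.0003,0.005,0,0,0],[0.0045,0.0003,0.005,0,0,0],[0.0028,0,0.0031,0,0,0],[0,0,0,0,0,0]]
  ]
}}

```text
clock: 12.78
position: [0.6284, -0.2121, 0.0929]
ee_rot: [0.001, 2.411, 0.0]
force: [-0.3, 0.1, -7.4]
width: 0.481
gripper_force: 44.8
```

{"op": "arm_command", "data": {
  "targets": [
    [[0.0007,0,0.0007,0,0,0],[0.0007,0,0.0008,0,0,0],[0.0007,0,0.0007,0,0,0],[0.0007,0,0.0008,0,0,0],[0.0007,0,0.0007,0,0,0],[0,0,0,0,0,0]]
  ]
}}

```text
clock: 13.52
position: [0.6283, -0.2121, 0.0881]
ee_rot: [0.001, 2.41, -0.0]
force: [-0.9, 0.1, -7.0]
width: 0.476
gripper_force: 44.8
```

{"op": "arm_command", "data": {
  "targets": [
    [[0.0005,-0.0005,0.0006,0,0,0],[0.0005,-0.0005,0.0006,0,0,0],[0.0005,-0.0005,0.0006,0,0,0],[0,0,0,0,0,0]]
  ]
}}

```text
clock: 14.02
position: [0.6284, -0.2138, 0.0858]
ee_rot: [0.001, 2.41, -0.0]
force: [0.2, 0.2, -6.6]
width: 0.477
gripper_force: 44.8
```

{"op": "arm_command", "data": {
  "targets": [
    [[0.0004,0,0.0004,0,0,0],[0.0004,0,0.0004,0,0,0],[0,0,0,0,0,0]]
  ]
}}

```text
clock: 14.4
position: [0.6286, -0.2137, 0.0856]
ee_rot: [0.0, 2.409, -0.001]
force: [-5.5, 0.7, 1.3]
width: 0.474
gripper_force: 44.8
```

Contact has been made: the load has gone off the wrist. I'll ease the grip, then open.

{"op": "arm_command", "data": {
  "targets": [
    [[0,0,0,0,0,0],[0,0,0,0,0,0],[0,0,0,0,0,0],[0,0,0,0,0,0]]
  ],
  "newtons": 4
}}

```text
clock: 14.9
position: [0.6289, -0.2139, 0.0856]
ee_rot: [0.001, 2.409, -0.001]
force: [-6.3, 0.3, 3.6]
width: 0.478
gripper_force: 4.0
```

{"op": "arm_command", "data": {
  "targets": [
    [[0,0,0,0,0,0],[0,0,0,0,0,0],[0,0,0,0,0,0],[0,0,0,0,0,0],[0,0,0,0,0,0],[0,0,0,0,0,0]]
  ],
  "jaw": 0.085
}}

```text
clock: 15.65
position: [0.6284, -0.2137, 0.0848]
ee_rot: [0.001, 2.41, -0.0]
force: [-0.2, -0.3, 0.6]
width: 0.92
gripper_force: 0.0
```

{"op": "arm_command", "data": {
  "targets": [
    [[0,0,-0.01,0,0,0],[0,0,-0.02,0,0,0],[0,0,-0.02,0,0,0],[0,0,-0.02,0,0,0],[0,0,-0.02,0,0,0],[0,0,-0.02,0,0,0],[0,0,-0.02,0,0,0],[0,0,-0.02,0,0,0],[0,0,0,0,0,0],[0,0,0,0,0,0]]
  ]
}}

```text
clock: 16.9
position: [0.5321, -0.2136, 0.1929]
ee_rot: [0.001, 2.408, 0.001]
force: [0.1, -0.0, -0.6]
width: 0.925
gripper_force: 0.0
```

Run:
```python
from h import *
from cell import arm
d=arm.get_image("side");t=arm.get_image("top")
cv2.imwrite("pics/end.png",np.hstack([cv2.resize(d["pixels"][90:350,240:400,::-1],(370,600)),cv2.resize(t["pixels"][140:270,190:283,::-1],(429,600))]))
for n,x in(("side",d),("top",t)):
    P=cloud(x);H=hsv(x)
    m=(H[...,1]>90)&(abs(H[...,0].astype(int)-22)<9)&(P[...,2]>.06)&(P[...,2]<.13)&(abs(P[...,1]+.2155)<.05)&(abs(P[...,0]-.634)<.04)
    q=P[m];print(n,len(q),q.min(0),q.max(0)); q=q[abs(q[:,2]-.112)<.006]; print("top face",len(q),cv2.minAreaRect((q[:,:2]*1000).astype(np.float32)))
    H0=(P[...,2]>.125)&(P[...,2]<.26)&(abs(P[...,1]+.2155)<.04)&(abs(P[...,0]-.634)<.025);q=P[H0];print("bail",len(q),q.min(0),q.max(0))
```

```text
side 387 [ 0.61639201 -0.23978537  0.06013852] [ 0.65579187 -0.18932576  0.12707996]
top face 164 ((636.01171875, -214.5163116455078), (39.40402603149414, 47.857749938964844), 0.3016054332256317)
bail 201 [ 0.63242091 -0.24071074  0.12516411] [ 0.6408225  -0.1926878   0.24271064]
top 155 [ 0.61555474 -0.23925263  0.06169244] [ 0.65565461 -0.19362797  0.12069965]
top face 110 ((636.1927490234375, -216.3512420654297), (44.751564025878906, 38.60761642456055), 88.66649627685547)
bail 65 [ 0.63200536 -0.23812942  0.13107155] [ 0.6404192  -0.19414372  0.24606855]
```

View pics/end.png

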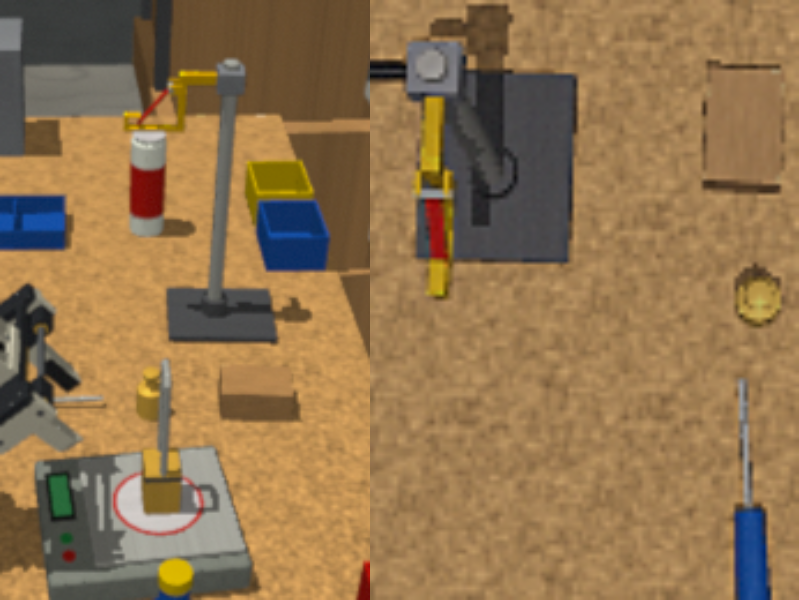

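The weight stands upright inside the ring at (0.636, -0.215), about 2 mm from its centre. The keeper is shut, the gripper is clear, and the screwdriver, small weight and carton are unmoved.

```bash
python3 -c "
from cell import arm
print(arm.sign_off())"
```

```text
the job is handed in; nothing more can be done
None
```

I took the weight off the hook, pressing the keeper back with its own bail, and stood it upright on the pan about 2 mm from the ring's centre; the keeper has sprung shut and the job is handed in, but no verdict came back.

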